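Scan the sediment corer and draw its piston to the ring

TASK

Turn the corer barrel in its stand until its barcode label squarely faces the window of the label reader, then let go of it. Then take the black knob of the piston rod and draw the rod straight up, without forcing it sideways in its snug bore, until the dark ring on the rod stands level with the barrel's rim (40 mm of draw; the rod must not come out of the barrel). Finish while holding the rod there by its knob, the label still facing the reader, and leave everything else on the bench where it is.

Things in the scene. Friction and masses are not known exactly. Their poses are not given: they have to be found in the camera images.
- stand: the corer's fixed swivel stand: grey plate 100 x 100 mm, 12 mm thick, with a dark collar 68 mm wide up to 34 mm above the bench. Origin: centre of its underside, on the barrel's axis
- barrel: white plastic tube, upright in the stand, 44 mm outside diameter, 120 mm high, bore 27.6 mm. Origin: centre of its underside, 12 mm above the bench; z up, x towards its label. It only turns about its axis (friction 0.06 N m), stays where left, and can be gripped across its top from above, knob between the fingers. It starts 0.6 to 1.6 rad short, counter-clockwise seen from above
- rim (a point): centre of the barrel's open top, on its axis, 132 mm above the bench; z up
- label (a point): centre of the barcode label (white paper with black bars, 30 mm wide, 44 mm high) on the barrel's side, 22 mm from its axis, 75 mm above the bench
- window (a point): centre of the reader's dark window. The reader is a fixed grey block 60 x 70 mm, 90 mm high; its window stands 75 mm from the barrel's axis, 75 mm above the bench. x points level from the barrel's axis into the window, z up. The label faces it when its centre lies on the line from the barrel's axis to this point
- rod: steel piston rod, 25.6 mm in diameter, loose in the barrel's bore with 2 mm of play across (snug, it can wedge if pulled aslant), about 0.27 to 0.53 kg; it drops back when let go. Origin: centre of its foot, which at the start rests on the bore's floor, 112 mm below the rim; z up along it
- knob (a point): centre of the round black knob at the rod's top, 30 mm in diameter, 24 mm high; at the start its underside is 3 mm above the rim and its centre 15 mm above the rim. Rigid part of the rod
- ring (a point): centre, on the rod's axis, of the dark ring marked round the rod, 55 mm below the knob's centre; at the start 40 mm below the rim, inside the barrel. Rigid part of the rod
- tub: bystander, to be left where it is: clear round plastic tub, 110 mm wide, 50 mm high; origin at the centre of its underside
- jar: bystander, to be left where it is: small glass jar with a cap, 52 mm wide, 75 mm high; origin at the centre of its underside
- spare_tube: bystander, to be left where it is: spare tube with a rubber cap at each end, 47 mm wide, 112 mm high, no rod in it; origin at the centre of its underside
- spatula: bystander, to be left where it is: spatula lying flat, 190 mm long; origin at the centre of its underside
- tray: bystander, to be left where it is: white shallow tray, 160 x 220 x 28 mm; origin at the centre of its underside
- caps: bystander, to be left where it is: black rubber end cap lying flat, 47 mm wide, 14 mm high; origin at the centre of its underside
- cup: bystander, to be left where it is: white plastic cup, 64 mm wide, 60 mm high; origin at the centre of its underside

How it is judged:
On the way:
1. the label faces the reader's window, the barrel is let go and the rod is still fully down (y of label in the frame of window between -0.008 and 0.008 m and x of label in the frame of window above -0.065 m and z of ring in the frame of rim below -0.034 m and contact force between the fingers and barrel below 0.1 N), for 0.2 s.
At the end, for the whole second after the job is handed in: ring level with the rim within 5 mm; rod upright within 0.05 rad, still, gripped with over 2 N, pressing on the barrel with under 12 N; label centre within 8 mm of the line from barrel axis to window, on the reader's side; fingers off the barrel (y of label in the frame of window between -0.008 and 0.008 m and x of label in the frame of window above -0.065 m and z of ring in the frame of rim between -0.005 and 0.005 m and contact force between the fingers and rod above 2 N and contact force between rod and barrel below 12 N and angle between rod's own z axis and vertical below 0.05 rad and linear speed of rod below 0.01 m/s and contact force between the fingers and barrel below 0.5 N); the arm keeps its last pose, push and grip.
It fails at once if the rod is pulled out of the barrel (z of rod in the frame of rim above 0 m).
It fails at once if the rod is forced hard against the barrel (contact force between rod and barrel above 60 N).
It fails at once if a bystander is moved by more than 20 mm (distance of any of tub, jar, spare_tube, spatula, tray, caps, cup from where it was at the start of the episode above 0.02 m).
It also fails if it takes over 42 s, if anything falls off the work surface, if the arm or the gripper's body presses on something with over 40 N, if the wrist force passes 120 N, or if a joint passes its speed limit or range.

ROBOT

A 7-joint arm with a two-finger parallel gripper is mounted at the origin on the work surface. World frame = base frame: x ahead of the robot, y to its left, z up, the work surface at z = 0. Lengths are in m, angles in rad, forces in N, time in s.
With the tool pointing down it reaches from about 0.35 to 0.9 m from the base axis. Payload 8.1 kg.
Tool frame: the origin (TCP) lies midway between the tips of the shut fingers; the grasp point (between the pads) lies arm.grasp_offset behind it (arm.grasp_offset is the distance from the TCP to the grasp point, in m); z points along the fingers, y is the line along which they close (so a half turn about z gives the same grasp; the last joint's range is limited). The gripper opens to 92 mm and grips with 3 to 60 N. Pads are 19 mm wide; open, the fingers measure 130 mm over their backs; the gripper's body (75 mm by 190 mm) begins 47 mm behind the grasp point.
Start: joints at [1.092, 0.434, 0.025, 1.573, -0.012, 1.134, -0.075], TCP at [0.229, -0.581, 0.227] pointing down, gripper open.
Joint ranges: [-2.62, 2.62], [-0.44, 2.09], [-1.27, 1.32], [0.08, 2.57], [-1.32, 4.46], [0.12, 2], [-2.74, 2.74]. Speed limits (rad/s): [2.22, 2.22, 3.01, 3.01, 3.14, 3.14, 3.14].

INTERFACE

Orientations are given as a rotation vector (axis times angle).
In Python, from cell import observe, imaging, arm gives the robot as it stands.
- The arm moves only by the tool apply_moves, never from a script. Its argument "commands" is a list of rows, each a list of 5 numbers: the opening in per cent of the stroke, from 0 (shut) to 100 (fully open), then the shift along the world's x, y, z in units of 0.06 m (1.0 is 0.06 m), then the turn about the world's z in units of 0.5 rad (1.0 is 0.5 rad). A call has 1 to 12 rows; each row shifts and turns the commanded pose from where the row before left it; what a row does not reach is not made up. A row lasts 1/8 s, in which the tool goes at most 62.5 mm and 10.7 degrees, less where a joint would pass 70% of its speed; a pose out of reach is approached as far as the arm can. A call with a number of a shift or a turn outside -1 to 1 is refused whole. A call with a gripper value outside its range is refused whole. The fingers move at their own pace and stop on an object; "newtons" is the grip in N (left out, the last holds). Time passes only in rows, so rows that do not move let the fingers close. It gives the time, the measured TCP pose, the force, the opening and the grip force at its end, in the units of the state.
- observe(): the state, without advancing time (a new reading comes with each control period).
- imaging.get_image(name): name is "side" or "top" or "wrist"; returns (picture, depth): 420x560x3 uint8, red, green, blue; 420x560 float32, m along the optical axis (not along the pixel's ray), 0 where there is no reading.
- imaging.camera_params(name): a dict with "camera_matrix" (3x3 intrinsics, pixels), "origin" and "rotation" of the camera in the world; the wrist camera has in their place "tool_from_camera" (4x4, takes a point from camera to tool coordinates, whose origin is the TCP and whose axes are the flange's). Camera axes: x right, y up, looking along -z (the intrinsics and any distortion apply to the point x, -y, -z); pixel columns grow to the right and rows downward; lengths in m; the calibration is good to about 2 mm. The wrist camera is an equidistant fisheye: a pixel r from the principal point sees the ray r / f radians off the axis. A picture is of the moment at which its call begins: read the wrist's pose just before it. camera_params takes no time and is no camera call.
- arm.sign_off(): hands the job in; it is judged then, once.
The state is a dict: "clock": time; "joints": joint angles; "dq": joint speeds; "joint_efforts": joint torques, N m; "position": TCP position; "ee_rot": TCP orientation; "force": force on the tool from outside, world axes, zero at the start; "ft_torque": the same for the moment, N m; "width": opening from 0.0 (shut) to 1.0 (fully open); "gripper_force": force on a finger pad.
Only numpy, scipy, OpenCV 4.12 (cv2) and the standard library are available. Lean on these libraries where they do the work, as an engineer would, in place of code of your own. Each camera call takes 0.05 s, during which the arm holds its last target. There are 200 camera calls.

## Working session

There is one attempt and no reset: what is moved stays moved. The work goes in short steps, Python scripts to look and compute and a tool call to move; the robot and the scene stay as the last step left them, time stands still between calls to the robot, and variables do not carry over. Pictures are saved under pics/ and viewed, at most 10 in all, crops included, and the job is handed in when it is done.

Besides the shell and the picture viewer there is one more tool, called after "Emit:" as name(argument=value, ...), one argument or row to a line, values as JSON. apply_moves: Moves the arm, as the interface text tells. Its arguments: {"type":"object","properties":{"commands":{"type":"array"},"newtons":{"type":"number"}},"required":["commands"]}

```bash
mkdir -p pics; cat > h.py <<'E'
import numpy as np, cv2
from cell import observe, imaging, arm
def save(n,name):
    p,d=imaging.get_image(n); cv2.imwrite(f'pics/{name}.png',p[:,:,::-1]); np.save(f'pics/{name}.npy',d); return p,d
def pt(n,d,u,v,z=None):
    c=imaging.camera_params(n);K=np.array(c['camera_matrix']);R=np.array(c['rotation']);o=np.array(c['origin'])
    if R.shape!=(3,3): R=cv2.Rodrigues(R)[0]
    r=R@np.array([(u-K[0,2])/K[0,0],-(v-K[1,2])/K[1,1],-1.])
    if z is not None: return o+r*(z-o[2])/r[2]
    return o+r*d[int(v),int(u)]
E
python3 - <<'E'
from h import *
print(observe()); print(arm.grasp_offset)
for n in('top','side'): save(n,n); print(imaging.camera_params(n))
E
```

```text
{'clock': 0.0, 'joints': array([ 1.092401  ,  0.43522065,  0.02493787,  1.57406492, -0.01158538,
        1.13399602, -0.07505841]), 'dq': array([-0.00023655, -0.00142529,  0.00096807,  0.00027596,  0.00039587,
        0.00081113, -0.00039387]), 'joint_efforts': array([-1.18067906e-04, -6.67853308e+01,  9.85243320e-01, -3.14461040e+01,
       -6.04958902e-02,  4.27199935e-02,  1.69178770e-04]), 'position': array([ 0.22916352, -0.58093921,  0.22595846]), 'ee_rot': array([-3.08483587e+00, -5.86568832e-01,  6.65329714e-04]), 'force': array([-1.03437411, -0.03288443,  0.42920475]), 'ft_torque': array([ 0.06225926,  0.01077907, -0.02517067]), 'gripper_force': 0.0, 'width': 1.0037334873452646}
0.0188
{'camera_matrix': array([[446.47583035,   0.        , 280.53233656],
       [  0.        , 446.47583035, 210.2346849 ],
       [  0.        ,   0.        ,   1.        ]]), 'origin': array([ 5.14817152e-01, -5.60914803e-04,  1.23142775e+00]), 'rotation': array([ 0.02878389, -0.06631292, -1.54424808])}
{'camera_matrix': array([[540.62386229,   0.        , 280.16097101],
       [  0.        , 540.62386229, 209.65990909],
       [  0.        ,   0.        ,   1.        ]]), 'origin': array([0.11102568, 0.66517273, 0.95434889]), 'rotation': array([ 0.27789287, -0.94425826, -2.36373906])}
```

View pics/top.png

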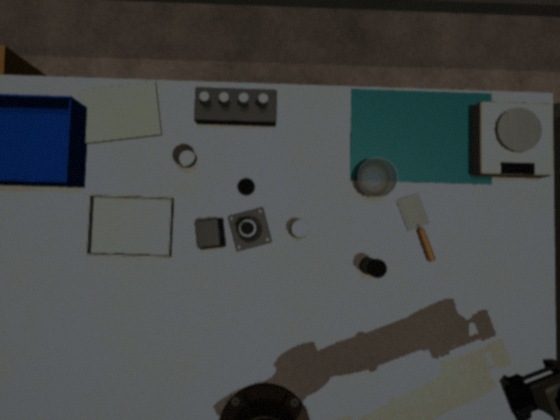

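View pics/side.png

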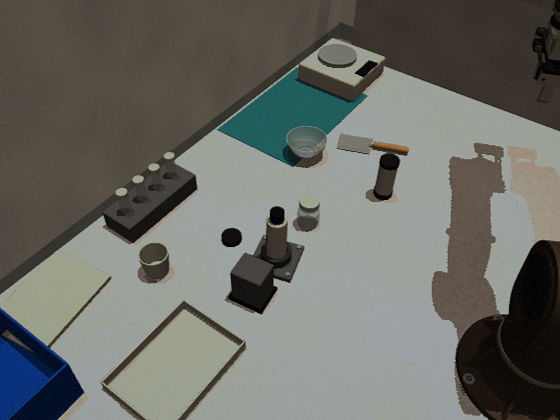

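The top view shows the corer at (247,228), the reader at (210,232), the jar at (297,228) and the cap at (246,186). The side view shows the corer at (277,235) and the reader at (253,283). No label is visible yet.

```bash
python3 - <<'E'
from h import *
d=np.load('pics/top.npy');p=cv2.imread('pics/top.png')
P=lambda u,v:pt('top',d,u,v)
pts=np.array([[P(u,v) for u in range(185,325)] for v in range(165,275)])
Z=pts[...,2]
def stat(n,u0,u1,v0,v1,z0,z1):
    s=pts[v0-165:v1-165,u0-185:u1-185].reshape(-1,3); s=s[(s[:,2]>z0)&(s[:,2]<z1)]
    r=cv2.minAreaRect((s[:,:2]*1000).astype(np.float32)); print(n,len(s),s.mean(0),r)
stat('knob',225,270,205,252,.145,.175)
stat('rim',225,270,205,252,.122,.140)
stat('reader',190,230,210,255,.08,.1)
stat('plate',222,278,200,256,.006,.02)
stat('jar',285,315,212,245,.06,.09)
a=cv2.resize(p[160:280,180:330],None,fx=5,fy=5,interpolation=cv2.INTER_CUBIC)
s=cv2.imread('pics/side.png')[190:320,215:335]
s=cv2.resize(s,(550,600),interpolation=cv2.INTER_CUBIC)
cv2.imwrite('pics/c1.png',cv2.convertScaleAbs(s,alpha=1.6))
c=imaging.camera_params('wrist');print(c)
E
```

```text
Traceback (most recent call last):
  File "h.py", line 6, in pt
    c=imaging.camera_params(n);K=np.array(c['camera_matrix']);R=np.array(c['rotation']);o=np.array(c['origin'])
ValueError: time passes only in moves, steps and waits
```

Too many calls to camera_params; I'll cache it.

```bash
sed -i 's/^def save/from functools import lru_cache\n@lru_cache\ndef cp(n): return imaging.camera_params(n)\ndef save/; s/c=imaging.camera_params(n)/c=cp(n)/' h.py; python3 - <<'E'
from h import *
d=np.load('pics/top.npy')
pts=np.array([[pt('top',d,u,v) for u in range(185,325)] for v in range(165,275)])
def stat(n,u0,u1,v0,v1,z0,z1):
    s=pts[v0-165:v1-165,u0-185:u1-185].reshape(-1,3); s=s[(s[:,2]>z0)&(s[:,2]<z1)]
    if len(s): print(n,len(s),s.mean(0),cv2.minAreaRect((s[:,:2]*1000).astype(np.float32)))
stat('knob',225,270,205,252,.145,.185)
stat('rim',225,270,205,252,.122,.140)
stat('reader',190,230,210,255,.08,.1)
stat('plate',222,278,200,256,.006,.02)
stat('jar',285,315,212,245,.06,.09)
s=cv2.imread('pics/side.png')[190:320,215:335]
s=cv2.resize(s,(550,600),interpolation=cv2.INTER_CUBIC)
cv2.imwrite('pics/c1.png',cv2.convertScaleAbs(s,alpha=1.6))
print(cp('wrist'))
E
```

```text
knob 120 [0.53626362 0.05472118 0.15794246] ((536.8617553710938, 55.172157287597656), (26.54584312438965, 26.502456665039062), 1.5674844980239868)
rim 122 [0.53564235 0.05395079 0.13122145] ((536.2379760742188, 54.12955856323242), (39.442508697509766, 41.8185920715332), 1.5829180479049683)
reader 657 [0.52153694 0.157534   0.08902136] ((521.7454223632812, 157.90097045898438), (69.85250091552734, 61.68877029418945), 8.194856643676758)
plate 896 [0.53441726 0.05844474 0.01143153] ((529.9049072265625, 70.747314453125), (102.9045639038086, 133.31077575683594), 16.284685134887695)
jar 253 [ 0.53970735 -0.07787813  0.07394792] ((539.5101928710938, -77.91268920898438), (44.03554916381836, 44.30256652832031), 46.20310592651367)
{'camera_matrix': array([[325.1922621 ,   0.        , 280.04711482],
       [  0.        , 325.1922621 , 210.9800002 ],
       [  0.        ,   0.        ,   1.        ]]), 'tool_from_camera': array([[-4.65868354e-04,  9.62922938e-01,  2.69776202e-01,
         7.27587951e-02],
       [ 9.99999508e-01,  2.12294497e-04,  9.69117667e-04,
        -1.14825121e-03],
       [ 8.75913628e-04,  2.69776521e-01, -9.62922563e-01,
        -1.58038537e-01],
       [ 0.00000000e+00,  0.00000000e+00,  0.00000000e+00,
         1.00000000e+00]])}
```

View pics/c1.png

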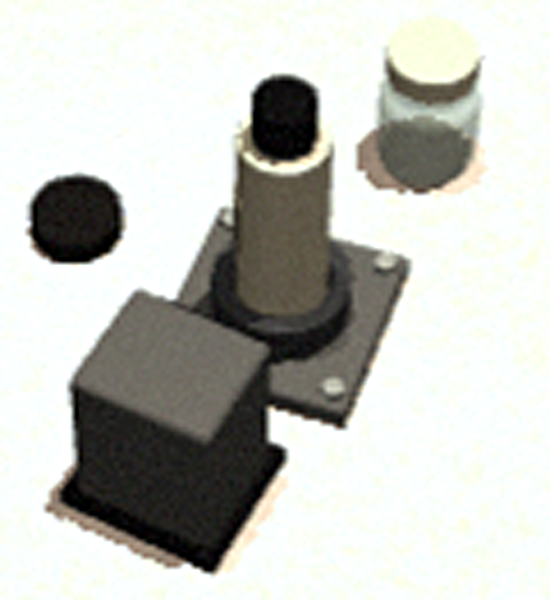

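Barrel axis ≈ (0.536, 0.0545), which fits the rim at z 0.131. The reader's centre is 0.104 m away (105 expected) at azimuth ≈ 98°. The crop shows a plain white barrel at (283,220), so the label is on the far (+x) side. I'll move the wrist camera out there to see it.

Emit:
apply_moves(
  commands=[
    [100,0.53,0.82,0,0],
    [100,0.53,0.82,0,0],
    [100,0.53,0.82,0,0],
    [100,0.53,0.82,0,0],
    [100,0.53,0.82,0,0],
    [100,0.53,0.82,0,0],
    [100,0.53,0.82,0,0],
    [100,0.53,0.82,0,0],
    [100,0.53,0.82,0,0],
    [100,0.53,0.82,0,0],
    [100,0.53,0.82,0,0],
    [100,0.53,0.82,0,0],
  ],
)

```text
clock: 1.6
position: [0.6116, 0.0105, 0.2264]
ee_rot: [3.086, 0.586, -0.001]
force: [1.5, 0.4, 1.1]
width: 0.999
gripper_force: 0.0
```

Emit:
apply_moves(
  commands=[
    [100,0.53,0.82,0,0],
    [100,0.53,0.82,0,0],
    [100,0,0,0,0],
    [100,0,0,0,0],
  ],
)

```text
clock: 2.1
position: [0.6742, 0.1069, 0.2259]
ee_rot: [3.086, 0.587, -0.002]
force: [0.2, -1.1, 0.4]
width: 0.999
gripper_force: 0.0
```

```bash
python3 - <<'E'
from h import *
o=observe(); print(o['clock'],o['joints'],o['position'],o['ee_rot'])
np.savez('pics/w1.npz',p=o['position'],r=o['ee_rot'])
save('wrist','w1')
a=cv2.imread('pics/w1.png');cv2.imwrite('pics/w1b.png',cv2.convertScaleAbs(a,alpha=1.5))
E
```

```text
2.1 [-0.08328172  0.54836511 -0.24855167  1.39634897  0.13779901  1.21535569
 -1.53998258] [0.67423266 0.10692314 0.22593802] [ 3.08559453e+00  5.86725567e-01 -2.34362876e-03]
```

View pics/w1b.png

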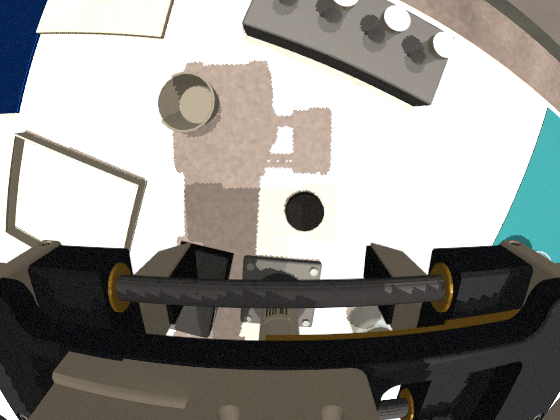

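The wrist view shows the stand at about (283,290). The barrel with label bars is at about (278,315), partly hidden by the gripper's linkage. I'll zoom in and compute the bar pixels' positions.

```bash
cat >> h.py <<'E'
def wpt(d,u,v,o):
    c=cp('wrist');K=np.array(c['camera_matrix']);T=np.array(c['tool_from_camera'])
    x=(u-K[0,2])/K[0,0];y=(v-K[1,2])/K[1,1];r=np.hypot(x,y)+1e-9
    z=d[int(v),int(u)];t=np.tan(r)*z
    q=T@np.array([x/r*t,-y/r*t,-z,1]); return o['p']+cv2.Rodrigues(np.array(o['r']))[0]@q[:3]
E
python3 - <<'E'
from h import *
o=np.load('pics/w1.npz');d=np.load('pics/w1.npy');a=cv2.imread('pics/w1.png')
C=np.array([.536,.0545])
for v in range(300,336,3):
  row=[]
  for u in range(250,310,2):
    q=wpt(d,u,v,o);r=q[:2]-C
    if .012<np.hypot(*r)<.03 and q[2]>.03: row.append((u,int(a[v,u].mean()),round(float(np.degrees(np.arctan2(r[1],r[0])))),int(q[2]*1000),int(np.hypot(*r)*1000)))
  print(v,row)
cv2.imwrite('pics/w1c.png',cv2.convertScaleAbs(cv2.resize(a[270:345,230:330],None,fx=8,fy=8,interpolation=cv2.INTER_CUBIC),alpha=1.5))
E
```

```text
300 []
303 []
306 []
309 [(258, 59, 126, 33, 28), (260, 55, 127, 33, 25), (262, 54, 86, 59, 22), (264, 59, 68, 70, 24), (266, 28, 61, 72, 24), (268, 57, 55, 74, 23), (270, 25, 47, 78, 24), (272, 43, 42, 78, 23), (274, 57, 36, 80, 24), (276, 40, 31, 81, 24), (278, 61, 26, 81, 24), (280, 27, 20, 82, 24), (282, 28, 15, 81, 24), (284, 62, 10, 80, 24), (286, 32, 4, 78, 23), (288, 63, -2, 76, 23), (290, 64, -9, 74, 22), (292, 62, -17, 70, 22), (294, 61, -28, 65, 21), (296, 62, -46, 56, 20), (298, 65, -84, 34, 23), (300, 72, -83, 34, 26), (302, 69, -83, 33, 29)]
312 [(258, 57, 134, 34, 29), (260, 61, 137, 33, 27), (262, 56, 81, 68, 23), (264, 60, 67, 76, 24), (266, 25, 59, 80, 24), (268, 61, 54, 80, 23), (270, 37, 47, 83, 24), (272, 33, 42, 84, 23), (274, 55, 36, 85, 23), (276, 42, 31, 86, 23), (278, 62, 25, 87, 24), (280, 27, 20, 86, 23), (282, 26, 15, 87, 24), (284, 62, 10, 86, 24), (286, 31, 4, 84, 23), (288, 62, -2, 82, 22), (290, 63, -9, 79, 22), (292, 62, -18, 75, 21), (294, 62, -27, 72, 21), (296, 62, -44, 64, 20), (298, 70, -94, 33, 25), (300, 66, -93, 33, 28)]
315 [(262, 55, 79, 75
[... 2559 characters left out ...]
, 62, 15, 117, 22), (284, 62, 10, 117, 22), (286, 59, 5, 116, 22), (288, 61, -1, 115, 22), (290, 58, -7, 113, 22), (292, 64, -12, 113, 22), (294, 63, -21, 109, 22), (296, 63, -29, 106, 22), (298, 87, -46, 98, 21)]
333 [(260, 55, 88, 105, 22), (262, 60, 71, 113, 23), (264, 58, 61, 118, 24), (266, 58, 57, 118, 23), (268, 59, 51, 120, 23), (270, 59, 45, 121, 23), (272, 61, 40, 122, 23), (274, 58, 35, 123, 23), (276, 59, 30, 122, 22), (278, 62, 25, 123, 23), (280, 59, 20, 124, 23), (282, 60, 15, 122, 22), (284, 60, 11, 123, 23), (286, 62, 5, 122, 22), (288, 61, 1, 122, 23), (290, 61, -7, 119, 22), (292, 63, -12, 118, 22), (294, 63, -19, 115, 22), (296, 62, -30, 110, 21), (298, 66, -42, 106, 21)]
```

View pics/w1c.png

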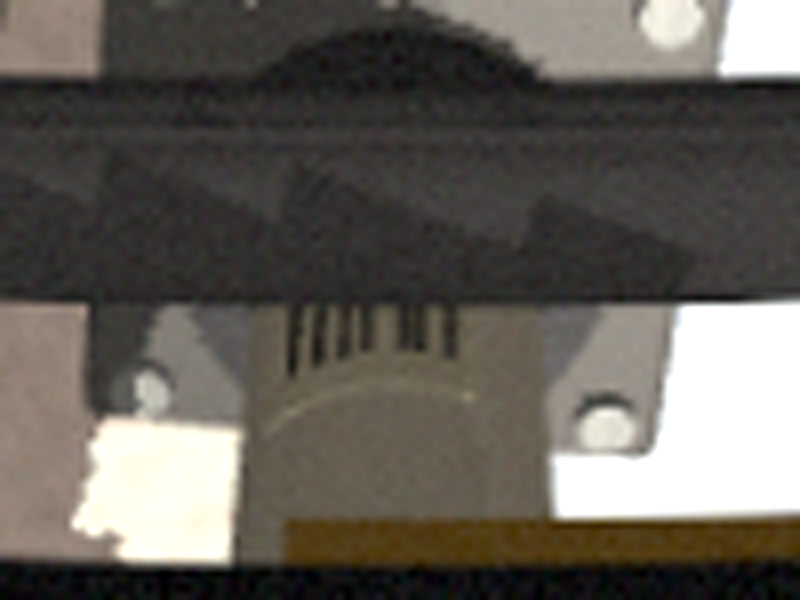

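The label's top edge runs from u=264 (≈66°) to u=289 (≈−6°), so its centre is at ≈30° azimuth. The window is at 98°, which gives a CCW turn of ≈1.19 rad, within the stated 0.6 to 1.6. Next I'll go above the barrel and down.

Emit:
apply_moves(
  commands=[
    [100,-0.57,-0.22,0,0],
    [100,-0.57,-0.22,0,0],
    [100,-0.58,-0.22,0,0],
    [100,-0.58,-0.21,0,0],
    [100,0,0,-0.5,0],
    [100,0,0,-0.5,0],
    [100,0,0,-0.5,0],
    [100,0,0,-0.5,0],
    [100,0,0,0,0],
    [100,0,0,0,0],
  ],
  newtons=15,
)

```text
clock: 3.4
position: [0.537, 0.0544, 0.1079]
ee_rot: [3.086, 0.585, 0.002]
force: [-0.0, -0.4, -0.0]
width: 1.001
gripper_force: 0.0
```

Emit:
apply_moves(
  commands=[
    [40,0,0,0,0],
    [40,0,0,0,0],
    [40,0,0,0,0],
    [40,0,0,0,0],
    [40,0,0,0,0],
  ],
)

```text
clock: 4.03
position: [0.5365, 0.0552, 0.1067]
ee_rot: [3.086, 0.587, -0.0]
force: [0.5, 0.1, -0.1]
width: 0.504
gripper_force: 0.4
```

Emit:
apply_moves(
  commands=[
    [40,0,0,0,0],
    [40,0,0,0,0],
    [40,0,0,0,0],
  ],
)

```text
clock: 4.4
position: [0.5369, 0.0543, 0.1067]
ee_rot: [3.086, 0.585, 0.0]
force: [1.9, -5.2, 0.3]
width: 0.474
gripper_force: 15.0
```

Emit:
apply_moves(
  commands=[
    [40,0.01,-0.02,0,0],
    [40,0,0,0,0],
    [40,0,0,0,0],
  ],
)

```text
clock: 4.78
position: [0.537, 0.0542, 0.1067]
ee_rot: [-3.086, -0.587, 0.0]
force: [-1.1, -1.2, 1.3]
width: 0.476
gripper_force: 15.0
```

Emit:
apply_moves(
  commands=[
    [40,0,0,0,0.3],
    [40,0,0,0,0.3],
    [40,0,0,0,0.3],
    [40,0,0,0,0.3],
    [40,0,0,0,0.3],
    [40,0,0,0,0.3],
    [40,0,0,0,0.3],
    [40,0,0,0,0.28],
    [40,0,0,0,0],
    [40,0,0,0,0],
    [40,0,0,0,0],
  ],
)

```text
clock: 6.15
position: [0.5372, 0.0541, 0.1067]
ee_rot: [2.229, 2.214, 0.0]
force: [0.4, -1.1, 0.1]
width: 0.471
gripper_force: 15.0
```

Emit:
apply_moves(
  commands=[
    [100,0,0,0,0],
    [100,0,0,0,0],
    [100,0,0,0,0],
    [100,0,0,0,0],
    [100,0,0,0.67,0],
    [100,0,0,0.67,0],
    [100,0,0,0.66,0],
    [100,0,0.6,0,0],
    [100,0,0.6,0,0],
    [100,0,0.6,0,0],
    [100,0,0.6,0,0],
    [100,0,0,0,0],
  ],
)

```text
clock: 7.65
position: [0.5362, 0.2016, 0.2269]
ee_rot: [-2.221, -2.22, -0.002]
force: [0.2, -1.2, 0.3]
width: 0.998
gripper_force: 0.0
```

Emit:
apply_moves(
  commands=[
    [100,0,0,0,0],
  ],
)

```text
clock: 7.78
position: [0.5371, 0.1974, 0.2265]
ee_rot: [2.227, 2.215, -0.001]
force: [-0.5, -0.6, -0.0]
width: 1.001
gripper_force: 0.0
```

```bash
python3 - <<'E'
from h import *
o=observe(); print(o['clock'],o['joints'],o['position'],o['ee_rot'])
o=dict(p=o['position'],r=o['ee_rot'])
a,d=save('wrist','w2')
C=np.array([.537,.054])
for v in (308,311,314,317,320,323,326):
  row=[]
  for u in range(250,310,2):
    q=wpt(d,u,v,o);r=q[:2]-C
    if .012<np.hypot(*r)<.03 and q[2]>.05: row.append((int(a[v,u].mean()),round(float(np.degrees(np.arctan2(r[1],r[0])))),int(q[2]*1000)))
  print(v,row)
for u,v in((280,275),):print(wpt(d,u,v,o))
b=cv2.imread('pics/w2.png')
cv2.imwrite('pics/w2c.png',cv2.convertScaleAbs(cv2.resize(b[235:345,210:350],None,fx=5,fy=5,interpolation=cv2.INTER_CUBIC),alpha=1.5))
E
```

```text
7.775 [ 0.01034551  0.42745398 -0.63684241  1.66503875  0.27511892  1.14090949
 -0.70456958] [0.53713139 0.19735924 0.22649192] [ 2.22699252e+00  2.21546665e+00 -1.22087353e-03]
308 [(50, 146, 67), (45, 133, 74), (22, 125, 78), (47, 119, 80), (35, 114, 81), (34, 107, 84), (50, 103, 84), (37, 97, 85), (51, 92, 85), (32, 87, 84), (29, 83, 85), (48, 77, 84), (29, 71, 82), (49, 66, 81), (52, 59, 78), (52, 50, 74), (50, 42, 71), (50, 27, 62)]
311 [(60, 145, 74), (58, 134, 79), (21, 125, 84), (57, 119, 85), (42, 114, 87), (47, 107, 89), (60, 103, 89), (58, 97, 90), (62, 93, 89), (64, 88, 91), (57, 83, 91), (60, 77, 89), (34, 72, 88), (62, 66, 87), (62, 58, 83), (66, 51, 80), (62, 44, 78), (63, 29, 70)]
314 [(64, 163, 70), (59, 145, 80), (60, 132, 86), (38, 126, 88), (59, 120, 90), (61, 113, 92), (62, 108, 94), (62, 103, 94), (69, 98, 95), (63, 92, 96), (66, 87, 95), (65, 82, 94), (64, 77, 94), (62, 72, 93), (62, 66, 92), (64, 60, 90), (61, 50, 85), (60, 42, 82), (61, 31, 77)]
317 [(69, 159, 78), (61, 140, 89), (63, 131, 93), (67, 125, 95), (74, 120, 96), (67, 114, 97), (61, 109, 98), (62, 
[... 442 characters left out ...]
 (61, 45, 95), (60, 36, 92), (115, 17, 82)]
323 [(68, 155, 92), (59, 140, 99), (59, 132, 103), (61, 126, 104), (65, 118, 108), (62, 114, 108), (63, 108, 109), (62, 102, 111), (63, 98, 110), (62, 93, 111), (63, 88, 111), (66, 82, 109), (62, 78, 111), (64, 72, 109), (65, 67, 108), (64, 60, 106), (62, 52, 103), (63, 45, 100), (57, 36, 97), (103, 20, 89)]
326 [(63, 150, 100), (58, 136, 107), (59, 132, 108), (61, 125, 111), (62, 119, 113), (61, 112, 115), (63, 107, 115), (63, 102, 116), (65, 98, 116), (62, 93, 117), (65, 88, 116), (61, 83, 117), (62, 78, 116), (63, 73, 115), (63, 67, 114), (62, 61, 112), (62, 57, 112), (64, 49, 109), (62, 41, 106), (89, 25, 98)]
[0.53600531 0.08854279 0.0250171 ]
```

View pics/w2c.png

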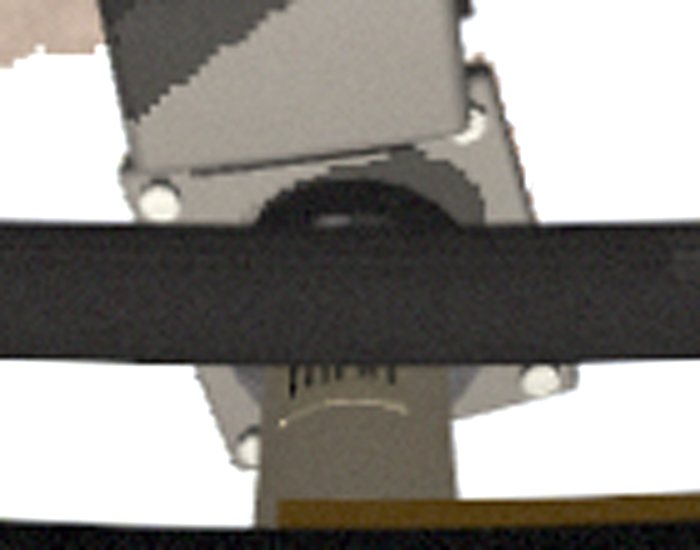

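The label now spans 64° to 134°, centre ≈98.5°, and the window is at 98.4°, so it faces the reader. The barrel is released. Next I'll grasp the knob, keeping the tips above the rim at z≈0.138.

Emit:
apply_moves(
  commands=[
    [100,0,-0.6,0,0],
    [100,0,-0.6,0,0],
    [100,0,-0.6,0,0],
    [100,0,-0.6,0,0],
    [100,0,0,-0.5,0],
    [100,0,0,-0.5,0],
    [100,0,0,-0.47,0],
    [100,0,0,0,0],
    [100,0,0,0,0],
  ],
  newtons=20,
)

```text
clock: 8.95
position: [0.5377, 0.0536, 0.1396]
ee_rot: [2.228, 2.214, 0.001]
force: [0.1, -0.6, -0.1]
width: 1.001
gripper_force: 0.0
```

Emit:
apply_moves(
  commands=[
    [20,0,0,0,0],
    [20,0,0,0,0],
    [20,0,0,0,0],
    [20,0,0,0,0],
    [20,0,0,0,0],
    [20,0,0,0,0],
    [20,0,0,0,0],
    [20,0,0,0,0],
    [20,0,0,0,0],
  ],
)

```text
clock: 10.07
position: [0.5372, 0.054, 0.1385]
ee_rot: [2.227, 2.216, 0.0]
force: [-0.1, -0.3, -0.6]
width: 0.316
gripper_force: 20.0
```

Emit:
apply_moves(
  commands=[
    [20,0,0,0.04,0],
    [20,0,0,0.04,0],
    [20,0,0,0.04,0],
    [20,0,0,0.04,0],
    [20,0,0,0,0],
  ],
)

```text
clock: 10.7
position: [0.5372, 0.054, 0.1483]
ee_rot: [2.227, 2.216, 0.0]
force: [0.4, 0.5, -3.5]
width: 0.318
gripper_force: 20.0
```

Lateral forces are negligible and the weight shows as ≈3.5 N, so I'll carry on up by the remaining 30 mm.

Emit:
apply_moves(
  commands=[
    [20,0,0,0.06,0],
    [20,0,0,0.06,0],
    [20,0,0,0.06,0],
    [20,0,0,0.06,0],
    [20,0,0,0.06,0],
    [20,0,0,0.06,0],
    [20,0,0,0.06,0],
    [20,0,0,0.06,0],
    [20,0,0,0.03,0],
    [20,0,0,0,0],
    [20,0,0,0,0],
    [20,0,0,0,0],
  ],
)

```text
clock: 12.2
position: [0.5371, 0.054, 0.1786]
ee_rot: [-2.227, -2.216, 0.0]
force: [0.1, 0.3, -4.4]
width: 0.32
gripper_force: 20.0
```

```bash
python3 - <<'E'
from h import *
o=observe(); print(o['clock'],o['position'],o['force'],o['ft_torque'],o['gripper_force'])
save('side','s2')
s=cv2.imread('pics/s2.png')[170:320,215:345]
cv2.imwrite('pics/s2c.png',cv2.convertScaleAbs(cv2.resize(s,(520,600),interpolation=cv2.INTER_CUBIC),alpha=1.7))
E
```

```text
12.2 [0.53708006 0.05399941 0.17860856] [ 0.10071745  0.28158028 -4.40682179] [ 0.00178399 -0.11422626 -0.00039532] 19.999260121257976
```

View pics/s2c.png

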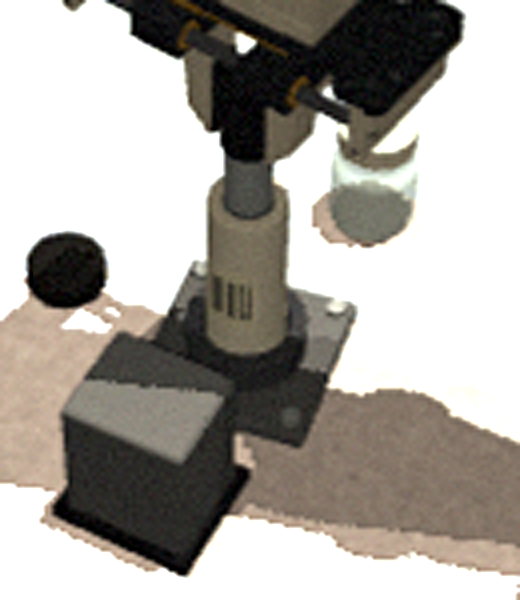

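The crop shows the rod exposed between the knob's underside (row ≈160) and the rim (front edge row ≈217), with the label turned towards the reader. I'll project the expected edges to check for slip in the grip.

```bash
python3 - <<'E'
from h import *
d=np.load('pics/s2.npy');a=cv2.imread('pics/s2.png');a0=cv2.imread('pics/side.png')
c=cp('side');K=c['camera_matrix'];R=cv2.Rodrigues(c['rotation'])[0];o=c['origin']
h=o[:2]-np.array([.537,.054]);h/=np.linalg.norm(h)
def pr(r,z):
    q=R.T@(np.array([*(np.array([.537,.054])+h*r),z])-o); return K[0,0]*q[0]/-q[2]+K[0,2],-K[1,1]*q[1]/-q[2]+K[1,2]
print('expect rim front',pr(.022,.132),'bore back',pr(-.0138,.132),'bore front',pr(.0138,.132),'knob bottom front',pr(.015,.175),'if slip5',pr(.015,.170),'start knob bottom/top',pr(.015,.135),pr(.015,.159),'ring',pr(.0128,.132))
for v in range(196,232): print(v,a[v,275:279].mean((0,1)).astype(int),a0[v,275:279].mean((0,1)).astype(int),np.round(pt('side',d,277,v),3))
E
```

```text
expect rim front (np.float64(276.3768285918443), np.float64(227.5275545269672)) bore back (np.float64(276.6405353931084), np.float64(214.53157512343125)) bore front (np.float64(276.43826859852027), np.float64(224.49967258579116)) knob bottom front (np.float64(276.72263833630376), np.float64(210.48538384727917)) if slip5 (np.float64(276.6876496833246), np.float64(212.20969209907648)) start knob bottom/top (np.float64(276.4492371229499), np.float64(223.95912256246018)) (np.float64(276.6115060518786), np.float64(215.962197006946)) ring (np.float64(276.4457183933422), np.float64(224.1325323391115))
196 3 158 [0.538 0.053 0.199]
197 4 158 [0.534 0.058 0.203]
198 4 160 [0.533 0.06  0.202]
199 4 158 [0.532 0.061 0.201]
200 3 158 [0.532 0.061 0.198]
201 4 158 [0.53  0.064 0.199]
202 5 159 [0.529 0.066 0.199]
203 7 160 [0.529 0.066 0.196]
204 2 161 [0.528 0.066 0.194]
205 6 167 [0.528 0.067 0.192]
206 1 74 [0.529 0.064 0.186]
207 2 12 [0.528 0.066 0.185]
208 2 8 [0.529 0.064 0.18 ]
209 0 9 [0.529 0.065 0.177]
210 19 9 [0.528 0.066 0.176]
211 45 10 [0.53  0.063 0.17 ]
212 45 10 [0.529 0.064 0.169]
213 44 10 [0.53  0.063 0.164]
214 45 8 [0.529 0.065 0.163]
215 45 10 [0.529 0.063 0.159]
216 47 11 [0.53  0.063 0.154]
217 42 2 [0.529 0.064 0.153]
218 45 3 [0.53  0.063 0.149]
219 43 5 [0.528 0.065 0.149]
220 44 4 [0.528 0.065 0.146]
221 44 5 [0.529 0.063 0.14 ]
222 42 3 [0.529 0.064 0.138]
223 39 1 [0.53  0.062 0.134]
224 30 28 [0.529 0.063 0.132]
225 61 121 [0.529 0.063 0.128]
226 66 159 [0.526 0.067 0.131]
227 69 127 [0.524 0.071 0.133]
228 63 62 [0.524 0.07  0.129]
229 64 51 [0.523 0.072 0.128]
230 62 52 [0.524 0.07  0.123]
231 62 54 [0.525 0.069 0.118]
```

The knob's underside shows at row ≈210.4 against 210.5 expected for 40 mm of draw. The ring starts to show at the rim (row 223–224), so there is no slip.

```bash
python3 -c "
from cell import arm; print(arm.sign_off())"
```

```text
the job is handed in; nothing more can be done
None
```

I handed the job in, with no verdict returned: the label faces the reader (about 98.5° measured against 98.4°), the barrel is released, and the rod is drawn 40 mm and held by its knob with the ring level with the rim.

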